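Assemble a strainer crucible set for crystal growth

TASK

Put together the alumina crucible set for a flux-growth run, working from the bottom up: set the shallow saucer in the middle of the kiln batt, stand the open crucible upright in the saucer, lay the perforated strainer disc flat over the crucible's mouth, then stand the catch crucible, mouth down as it is now, squarely on the strainer disc. Set each brittle piece down without dropping it, let go of it before fetching the next, and leave the glass tile, the hexagonal prism, the try square and the parts dish where they are.

Things in the scene. Friction and masses are not known exactly. Their poses are not given: they have to be found in the camera images.
- batt: Kiln batt: a flat buff-brown square slab of cordierite, 110 x 110 mm, 18 mm thick, fixed to the table. Origin at the centre of its underside, z up, x and y along its sides; its top face is at z = 18 mm.
- saucer: Shallow round white alumina saucer lying on the table, open side up: outside diameter 64 mm (58 mm across the foot), height 12 mm, wall 3 mm, so 58 mm across the inside; its inner floor is 4 mm above its underside. About 75 g. Origin at the centre of its underside, z up.
- crucible: White alumina crucible standing mouth up on the table (a deep round hole is seen from above): straight cylinder of outside diameter 44 mm (39 mm across the foot), height 56 mm, wall 4 mm, so a bore of 36 mm. About 120 g. Origin at the centre of its underside, z up.
- strainer: White alumina disc with seven small holes, lying flat: flange 56 mm across, 6 mm thick, 5 to 11 mm above the table; a tapered boss 5 mm high on the middle of each face (28 mm across at the flange, 22 at its end), 16 mm high in all, same either way up. Bosses enter the crucibles' bores with play; the flange rests on their rims. About 60 g. Origin: centre of its underside, z up.
- catcher: Catch crucible: a white alumina crucible standing mouth down on the table (its flat closed end is seen from above): outside diameter 44 mm (39 mm across the closed end), height 44 mm, wall 4 mm, so a bore of 36 mm, open below. About 100 g. Origin at the centre of its mouth, which is the underside as it stands, z up.
- glass_tile: Bystander: frosted glass lattice-plane tile, 64 x 64 x 8 mm, with faint grid lines, lying flat. Origin at the centre of its underside.
- hex_prism: Bystander: turquoise ceramic hexagonal prism standing upright, 38 mm across flats, 44 mm across corners, 50 mm high. Origin at the centre of its underside.
- try_square: Bystander: steel try square lying flat: stock 22 x 80 x 14 mm, thin blade 100 x 20 mm standing out along its +x. Origin at the centre of the stock's underside.
- parts_dish: Bystander: white melamine parts dish, 96 mm across the rim, 20 mm high, with two chromed three-way corner joints in it (they reach 37 mm above the table). Origin at the centre of its underside.
Not all that is in view belongs to the job. Leave any blue or green look-alike of the batt alone.

How it is judged:
By the outcome, as a careful person would: the job done as asked, in the order asked, and still so for the second after the job is handed in, with the robot touching nothing.
It also fails if it takes over 128 s, if anything falls off the work surface, if the arm or the gripper's body presses on something with over 40 N, if the wrist force passes 120 N, or if a joint passes its speed limit or range.

ROBOT

A 6-joint arm with a two-finger parallel gripper is mounted at the origin on the work surface. World frame = base frame: x ahead of the robot, y to its left, z up, the work surface at z = 0. Lengths are in mm, angles in degrees, forces in N, time in s.
With the tool pointing down it reaches from about 300 to 850 mm from the base axis. Payload 4.2 kg.
Tool frame: the origin (TCP) lies at the centre of the arm's flange, where the gripper is bolted on; the fingertips stand 191 mm ahead of it and the grasp point (between the pads) lies 172 mm ahead of it; z points along the fingers, y is the direction in which the jaws open and shut (so a half turn about z gives the same grasp; the last joint's range is limited). The gripper opens to 91 mm and grips with 3 to 60 N. Pads are 32 mm wide; open, the fingers measure 118 mm over their backs; the gripper's body (76 mm by 178 mm) begins 60 mm behind the grasp point.
Start: joints at [64.859, 18.312, 89.639, -0, 72.044, -1.146], TCP at [233.829, 525.307, 404.776] pointing down, gripper open.
Joint ranges: [-177.97, 177.97], [-48.28, 115.42], [12.27, 149.76], [-77.06, 257.06], [2.81, 150.46], [-146.56, 146.56]. Speed limits (degrees/s): [147.25, 147.25, 180, 180, 180, 180].

INTERFACE

Orientations are given as [roll, pitch, yaw] about the fixed x, y, z axes, in that order (R = Rz(yaw) Ry(pitch) Rx(roll)).
In Python, from workcell import status, vision, ticket gives the robot as it stands.
- The arm moves only by the shell command python3 -m jog 'ROWS' [FORCE]. ROWS is JSON, a list of rows, each a list of 7 numbers: the finger opening in m, from 0 to 0.0912, then the shift along the tool's x, y, z in m, then the turn, a rotation vector about the tool's x, y, z in rad. A call has 1 to 12 rows; each row shifts and turns the commanded pose from where the row before left it, along the tool's axes as they then stand; what a row does not reach is not made up. A row lasts 1/8 s, in which the tool goes at most 62.5 mm and 10.7 degrees, less where a joint would pass 70% of its speed; a pose out of reach is approached as far as the arm can. A call with a gripper value outside its range is refused whole. The fingers move at their own pace and stop on an object; FORCE is the grip in N (left out, the last holds). Time passes only in rows, so rows that do not move let the fingers close. It gives the time, the measured TCP pose, the force and the opening at its end, in the units of the state.
- status.state(): the state, without advancing time (a new reading comes with each control period).
- vision.grab_frame(name): name is "scene" or "top" or "wrist"; returns a dict with "color" (400x640x3 uint8, blue, green, red), "depth" (400x640 float32, mm along the optical axis (not along the pixel's ray), 0 where there is no reading), "fov_y" (degrees; the focal length in pixels is half the picture's height over the tangent of half this angle, whatever the lens; pixels are square), "cx", "cy" (the principal point, pixels), "k1" (the pictures are not rectified: a ray, as slopes to the right and down, at radius r is drawn at 1 + k1 r^2 times it, then the intrinsics apply), "pose" (4x4, takes a point from camera to world coordinates). Camera axes: x right, y down, z forward; pixel columns grow to the right and rows downward; lengths in mm; the calibration is good to about 2 mm. A picture is of the moment at which its call begins.
- ticket.job_done(): hands the job in, once; it reports no verdict.
Trained networks look in the newest picture that a camera, given by its name, has taken for a name from the list of things; names that differ only in an ending like _2 or _b are one class to them, and where a whole thing is asked for, a point or a joint stands for the part that bears it (a point fixed in the world has none). Each returns a list of dicts, best first, with "p" (0 to 1); they miss things now and then, are a little off and sometimes report something else, mostly with a low value. They report only what shows in the picture. A call takes as long as a camera call. They do not tell look-alikes from the thing itself.
- vision.find_in(camera, label): "location" ([x, y, z] in mm, in world coordinates, good to about 4 mm: the middle of the surface that is visible of it).
- vision.silhouettes(camera, label): "pixels" (400x640 bool, what is visible of it).
The state is a dict: "time_s": time; "qpos": joint angles; "qvel": joint speeds; "effort": joint torques, N m; "ee_pos": TCP position; "ee_rot": TCP orientation; "force": force on the tool from outside, world axes, zero at the start; "torque": the same for the moment, N m; "gripper_width": finger opening in mm.
Only numpy, scipy, OpenCV 4.12 (cv2) and the standard library are available. Lean on these libraries where they do the work, as an engineer would, in place of code of your own. Each camera call takes 0.05 s, during which the arm holds its last target.

## Working session

There is one attempt and no reset: what is moved stays moved. The work goes in short steps, Python scripts to look and compute and a shell command to move; the robot and the scene stay as the last step left them, time stands still between calls to the robot, and variables do not carry over. Pictures are saved under pics/ and viewed, and the job is handed in when it is done.

```bash
ls; mkdir -p pics; cat > h.py <<'E'
import numpy as np, cv2
from workcell import status, vision, ticket
def rays(f,uv):
    uv=np.atleast_2d(np.asarray(uv,float)); F=200/np.tan(np.radians(f["fov_y"]/2))
    K=np.array([[F,0,f["cx"]],[0,F,f["cy"]],[0,0,1.]])
    p=cv2.undistortPoints(uv.reshape(-1,1,2),K,np.array([f["k1"],0,0,0,0.])).reshape(-1,2)
    return np.c_[p,np.ones(len(p))]
def at_z(f,uv,z):
    r=rays(f,uv); T=np.asarray(f["pose"]); d=r@T[:3,:3].T; o=T[:3,3]
    return o+d*((z-o[2])/d[:,2])[:,None]
def cloud(f):
    v,u=np.mgrid[0:400,0:640]; r=rays(f,np.c_[u.ravel(),v.ravel()])
    d=f["depth"].ravel()[:,None]; T=np.asarray(f["pose"])
    return ((r*d)@T[:3,:3].T+T[:3,3]).reshape(400,640,3)
def proj(f,P):
    T=np.asarray(f["pose"]); c=(np.atleast_2d(P)-T[:3,3])@T[:3,:3]; F=200/np.tan(np.radians(f["fov_y"]/2))
    s=c[:,:2]/c[:,2:]; s=s*(1+f["k1"]*(s**2).sum(1,keepdims=True))
    return s*F+[f["cx"],f["cy"]]
E
python3 - <<'E'
from h import *
s=status.state(); print(s)
for n in ["scene","top","wrist"]:
    f=vision.grab_frame(n); cv2.imwrite(f"pics/a_{n}.png",f["color"]); print(n,f["fov_y"],f["cx"],f["cy"],f["k1"],np.round(f["pose"],3).tolist())
for l in ["batt","saucer","crucible","strainer","catcher","glass_tile","hex_prism","try_square","parts_dish"]:
  for n in ["scene","top","wrist"]:
    print(l,n,[(np.round(d["location"]).tolist(),round(d["p"],2)) for d in vision.find_in(n,l)])
E
```

```text
pics
{'time_s': 0.0, 'qpos': array([ 6.48581577e+01,  1.83516370e+01,  8.97084635e+01, -1.53906002e-03,
        7.20408978e+01, -1.14624937e+00]), 'qvel': array([-0.00708333, -0.00958572,  0.04028998,  0.07167698,  0.03132916,
       -0.00810675]), 'effort': array([-1.77232710e-04, -4.12455153e+01, -2.31971937e+01,  7.28561310e-02,
        4.57430386e-02, -1.28374877e-04]), 'ee_pos': array([233.7664411 , 525.14966531, 403.90606421]), 'ee_rot': array([-1.79898993e+02, -5.57476161e-04,  1.56004882e+02]), 'force': array([ 0.32518571, -0.52736386,  0.02612032]), 'torque': array([ 0.04520043, -0.00280471,  0.06431137]), 'gripper_width': 91.57118350840571}
scene 49.98513755582331 320.30445443397605 204.2510941564893 -0.04350467530895161 [[-0.717, 0.485, -0.501, 1068.865], [0.697, 0.516, -0.498, 493.264], [0.017, -0.706, -0.708, 757.179], [0.0, 0.0, 0.0, 1.0]]
top 47.76057917251063 326.6053869935966 200.8852940904137 -0.1223042406606444 [[-0.028, -0.989, 0.146, 406.537], [-1.0, 0.029, 0.0, 22.548], [-0.004, -0.146, -0.989, 1071.575], [0.0, 0.0, 0.0, 1.0]]
wrist 60.189008569439785 323.136195
[... 655 characters left out ...]
355.0, 2.0], 0.58)]
strainer top [([454.0, 121.0, 13.0], 0.96)]
strainer wrist []
catcher scene [([634.0, 14.0, 39.0], 0.83), ([559.0, -367.0, 15.0], 0.57)]
catcher top [([617.0, 7.0, 42.0], 0.86)]
catcher wrist []
glass_tile scene [([647.0, -188.0, 11.0], 0.72)]
glass_tile top [([648.0, -191.0, 9.0], 0.93)]
glass_tile wrist []
hex_prism scene [([658.0, 219.0, 51.0], 0.87), ([559.0, -368.0, 17.0], 0.22)]
hex_prism top [([643.0, 204.0, 50.0], 0.81)]
hex_prism wrist []
try_square scene [([772.0, -102.0, 13.0], 0.92)]
try_square top [([767.0, -104.0, 12.0], 0.72)]
try_square wrist []
parts_dish scene [([765.0, 109.0, 12.0], 0.69)]
parts_dish top [([769.0, 115.0, 7.0], 0.64)]
parts_dish wrist []
```

View pics/a_top.png

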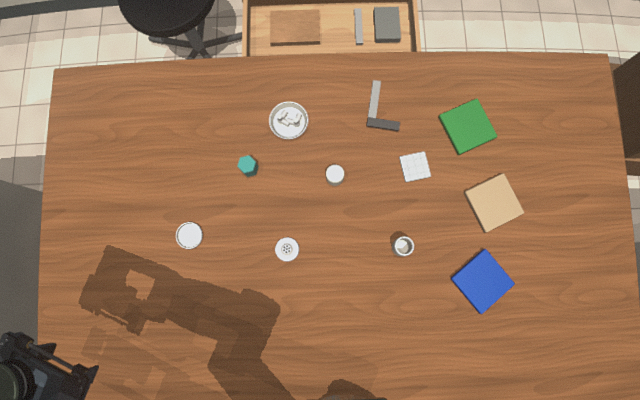

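View pics/a_scene.png

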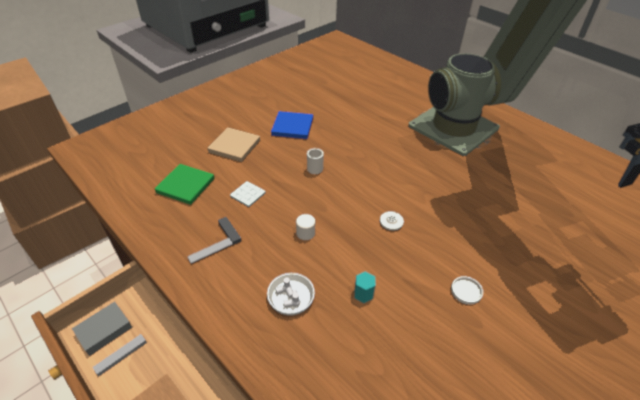

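View pics/a_wrist.png

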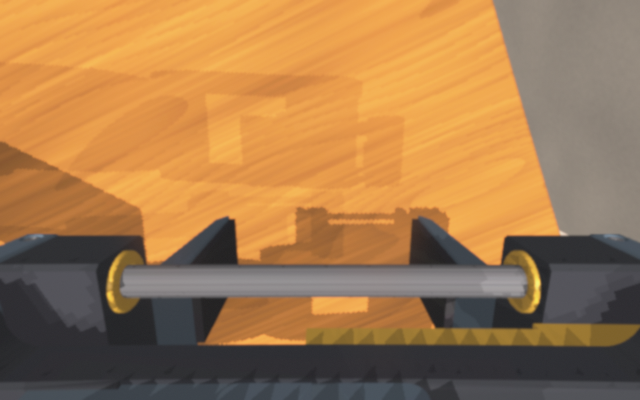

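Batt candidates in top view: green at (468,126), buff at (494,202) and blue at (483,281). The buff one at (494,202) fits "buff-brown". I'll confirm it in a crop and fit the poses.

```bash
cat >> h.py <<'E'
from scipy.optimize import minimize
TH=np.linspace(0,2*np.pi,48,endpoint=False)
def circ(x,y,z,r): return np.c_[x+r*np.cos(TH),y+r*np.sin(TH),np.full(48,z)]
PROF={"saucer":[(0,29),(12,32)],"crucible":[(0,19.5),(4,22),(56,22)],"strainer":[(0,11),(5,28),(11,28)],"catcher":[(0,22),(40,22),(44,19.5)]}
def model(f,name,x,y,z0,S=8):
    P=np.vstack([circ(x,y,z0+z,r) for z,r in PROF[name]])
    return proj(f,P)
def fit(f,mask,name,x,y,z0=0):
    # match hull-of-model to mask by soft rendering at 8x in a crop
    v,u=np.nonzero(mask); u0,v0=u.min()-10,v.min()-10; w,h=u.max()-u0+10,v.max()-v0+10
    m=cv2.resize(mask[v0:v0+h,u0:u0+w].astype(np.float32),None,fx=1,fy=1)
    def cost(p):
        q=cv2.convexHull(model(f,name,p[0],p[1],z0).astype(np.float32))
        img=np.zeros((h*8,w*8),np.float32); cv2.fillPoly(img,[np.round((q.reshape(-1,2)-[u0-.5,v0-.5])*8).astype(np.int32)],1)
        img=cv2.resize(img,(w,h),interpolation=cv2.INTER_AREA)
        return ((img-m)**2).sum()/m.sum()
    r=minimize(cost,[x,y],method="Nelder-Mead",options=dict(initial_simplex=[[x,y],[x+8,y],[x,y+8]],xatol=.05))
    return np.round(r.x,1),round(r.fun,3)
E
python3 - <<'E'
from h import *
for n in ["top","scene"]:
    f=vision.grab_frame(n)
    for l,x,y in [("saucer",493,357),("crucible",450,-149),("strainer",455,121),("catcher",625,10)]:
        S=vision.silhouettes(n,l)
        for s in S[:1]:
            print(n,l,round(s["p"],2),s["pixels"].sum(),fit(f,s["pixels"],l,x,y))
    for s in vision.silhouettes(n,"batt"):
        m=s["pixels"]; v,u=np.nonzero(m); c=f["color"][m].mean(0)
        r=cv2.minAreaRect(at_z(f,np.c_[u,v],18)[:,:2].astype(np.float32)); print(n,"batt",c.round(),round(s["p"],2),r)
    if n=="top": cv2.imwrite("pics/b_crop.png",cv2.resize(f["color"][90:330,370:550],None,fx=2.4,fy=2.4,interpolation=cv2.INTER_CUBIC))
E
```

```text
top saucer 0.9 612 (array([490.4, 354.1]), np.float64(0.064))
top crucible 0.87 356 (array([ 450.5, -149. ]), np.float64(0.029))
top strainer 0.62 456 (array([453.1, 120.1]), np.float64(0.016))
top catcher 0.7 348 (array([624.8,   3.6]), np.float64(0.026))
top batt [ 91. 159.  88.] 0.95 ((738.4794311523438, -328.76123046875), (112.60457611083984, 113.26358795166016), 23.8059139251709)
top batt [146. 185. 213.] 0.64 ((545.8924560546875, -377.75018310546875), (110.60723876953125, 113.12887573242188), 24.135860443115234)
top batt [188. 106.  71.] 0.64 ((363.5025634765625, -335.3086853027344), (115.12654113769531, 114.4269027709961), 38.58103561401367)
scene saucer 0.87 685 (array([490.6, 354.7]), np.float64(0.041))
scene crucible 0.97 393 (array([ 451.6, -145.3]), np.float64(0.017))
scene strainer 0.69 343 (array([452.8, 121.5]), np.float64(0.029))
scene catcher 0.91 394 (array([624.3,   4.2]), np.float64(0.088))
scene batt [122. 160. 191.] 0.93 ((554.7213134765625, -368.9020690917969), (127.02745056152344, 120.46287536621094), 23.708045959472656)
scene batt [177.  89.  49.] 0.87 ((369.38372802734375, -328.52020263671875), (134.95166015625, 110.4935302734375), 37.8177375793457)
scene batt [ 71. 145.  56.] 0.73 ((744.6044921875, -320.17889404296875), (120.59140014648438, 121.25446319580078), 22.63702964782715)
```

View pics/b_crop.png

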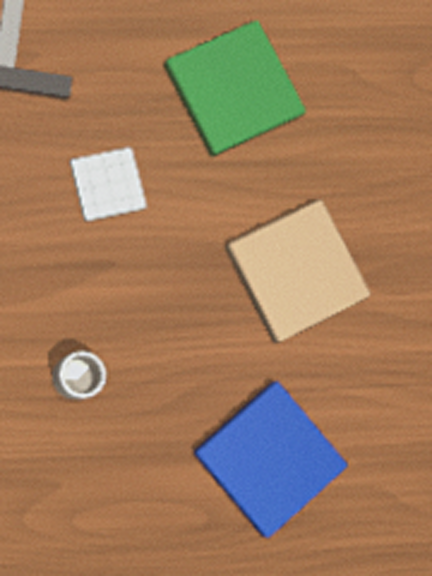

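```bash
python3 - <<'E'
from h import *
for n in ["top","scene"]:
    f=vision.grab_frame(n); S=vision.silhouettes(n,"batt")
    m0=[s["pixels"] for s in S if abs(f["color"][s["pixels"]].mean(0)-[135,172,202]).max()<25][0].astype(np.float32)
    def hull(p):
        a=np.radians(p[2]);R=np.array([[np.cos(a),-np.sin(a)],[np.sin(a),np.cos(a)]])
        q=np.array([[1,1],[1,-1],[-1,-1],[-1,1]])*55@R.T+p[:2]
        return cv2.convexHull(proj(f,np.vstack([np.c_[q,np.full(4,z)] for z in (0,18)])).astype(np.float32)).reshape(-1,2)
    def cost(p):
        img=np.zeros((1600,2560),np.float32); cv2.fillPoly(img,[np.round((hull(p)+.5)*4).astype(np.int32)],1)
        return ((cv2.resize(img,(640,400),interpolation=cv2.INTER_AREA)-m0)**2).sum()/m0.sum()
    r=minimize(cost,[550,-372,24],method="Nelder-Mead",options=dict(initial_simplex=[[550,-372,24],[560,-372,24],[550,-362,24],[550,-372,30]])); print(n,r.x.round(1),r.fun)
s=status.state(); print(s["time_s"],s["ee_pos"],s["ee_rot"])
from scipy.spatial.transform import Rotation as Ro
R=Ro.from_euler("xyz",[180,0,156],degrees=True).as_matrix(); print(R.round(3)); print(R.T@np.array([490.5-233.8,354.4-525.3,0]))
E
```

```text
top [ 549.5 -380.8   23.7] 0.0358823761343956
scene [ 547.5 -379.    24.3] 0.07197733968496323
2.3 [233.82443091 525.3142558  404.77913513] [1.79993088e+02 4.41560468e-04 1.56004139e+02]
[[-0.914  0.407  0.   ]
 [ 0.407  0.914  0.   ]
 [-0.     0.    -1.   ]]
[-3.04018411e+02 -5.17156224e+01 -6.33333715e-15]
```

```bash
cat >> h.py <<'E'
from scipy.spatial.transform import Rotation as Ro
def to(x,y,z=None):
    s=status.state(); R=Ro.from_euler("xyz",s["ee_rot"],degrees=True).as_matrix()
    R=Ro.from_euler("xyz",[180,0,s["ee_rot"][2]],degrees=True).as_matrix()
    p=s["ee_pos"]; d=R.T@(np.array([x,y,p[2] if z is None else z])-p)
    print("t",round(s["time_s"],2),"pos",p.round(1),"rot",s["ee_rot"].round(2),"F",s["force"].round(1),"w",round(s["gripper_width"],1),"q",s["qpos"].round(0),"| shift tool mm",d.round(1))
E
python3 -m jog '[[0.0912,-0.05,-0.0086,0.024,0,0,0],[0.0912,-0.05,-0.0086,0.024,0,0,0],[0.0912,-0.05,-0.0086,0.024,0,0,0],[0.0912,-0.05,-0.0086,0.024,0,0,0],[0.0912,-0.05,-0.0086,0.024,0,0,0],[0.0912,-0.05,-0.0086,0.024,0,0,0],[0.0912,0,0,0,0,0,0],[0.0912,0,0,0,0,0,0]]' 10
python3 - <<'E'
from h import *
to(490.5,354.4,260)
f=vision.grab_frame("wrist"); cv2.imwrite("pics/c.png",f["color"])
for s in vision.silhouettes("wrist","saucer"): print(s["p"],s["pixels"].sum(),fit(f,s["pixels"],"saucer",490,354))
E
```

```text
time_s: 3.3
ee_pos: [486.8, 356.4, 260.9]
ee_rot: [180.0, -0.0, 156.0]
force: [0.1, -0.3, 0.1]
gripper_width: 91.0
t 3.3 pos [486.8 356.4 260.9] rot [ 1.7998e+02 -3.0000e-02  1.5597e+02] F [ 0.1 -0.3  0.1] w 91.0 q [ 35.  28.  97.   0.  55. -31.] | shift tool mm [-4.2 -0.3  0.9]
0.84 6302 (array([493.2, 354.4]), np.float64(0.011))
```

View pics/c.png

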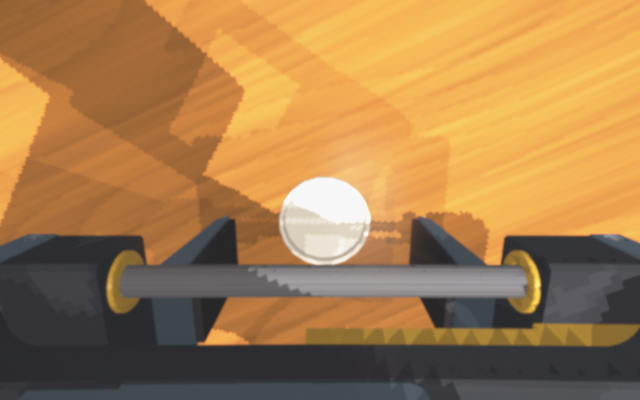

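```bash

python3 -m jog '[[0.0912,-0.0056,0.0003,0.02,0,0,0],[0.0912,0,0,0.02,0,0,0],[0.0912,0,0,0.015,0,0,0],[0.0912,0,0,0.008,0,0,0],[0.0912,0,0,0.004,0,0,0],[0.0912,0,0,0,0,0,0],[0.0912,0,0,0,0,0,0]]' 12
python3 - <<'E'
from h import *
to(492,354.4,193)
f=vision.grab_frame("wrist"); cv2.imwrite("pics/d.png",f["color"])
E
```

```text
time_s: 4.28
ee_pos: [492.4, 354.3, 194.3]
ee_rot: [179.9, 0.0, 156.0]
force: [-0.4, 0.4, 0.3]
gripper_width: 91.2
t 4.28 pos [492.4 354.3 194.3] rot [1.7994e+02 3.0000e-02 1.5600e+02] F [-0.4  0.4  0.3] w 91.2 q [ 35.  32. 100.   0.  47. -31.] | shift tool mm [ 0.4 -0.   1.3]
```

View pics/d.png

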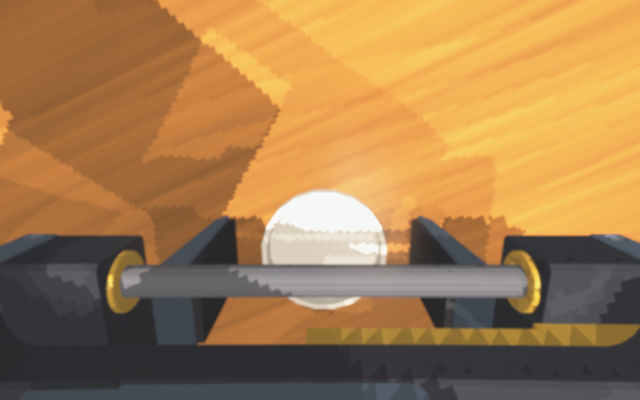

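Saucer centred at (325,248) between the fingers at about x=222 and x=425. Closing.

```bash

python3 -m jog '[[0.06,0,0,0.001,0,0,0],[0.055,0,0,0,0,0,0],[0.055,0,0,0,0,0,0],[0.055,0,0,0,0,0,0],[0.055,0,0,0,0,0,0]]' 15
python3 -m jog '[[0.055,0,0,-0.01,0,0,0],[0.055,0,0,-0.03,0,0,0],[0.055,0,0,-0.04,0,0,0],[0.055,0,0,-0.03,0,0,0],[0.055,0,0,0,0,0,0],[0.055,0,0,0,0,0,0]]'
python3 - <<'E'
from h import *
to(548.5,-380)
f=vision.grab_frame("wrist"); cv2.imwrite("pics/e.png",f["color"])
f=vision.grab_frame("scene"); cv2.imwrite("pics/e2.png",f["color"][200:,320:])
for s in vision.silhouettes("wrist","saucer"): print(s["p"],s["pixels"].sum())
E
```

```text
time_s: 4.95
ee_pos: [492.2, 354.2, 192.8]
ee_rot: [180.0, 0.0, 156.0]
force: [-1.2, 0.2, -0.6]
gripper_width: 63.4
time_s: 5.7
ee_pos: [491.7, 353.9, 302.1]
ee_rot: [-179.9, -0.0, 156.0]
force: [-1.5, -0.5, -1.2]
gripper_width: 63.1
t 5.7 pos [491.7 353.9 302.1] rot [-1.7993e+02 -5.0000e-02  1.5601e+02] F [-1.5 -0.5 -1.2] w 63.1 q [ 35.  26.  94.   0.  61. -31.] | shift tool mm [-350.3 -647.4   -0. ]
0.64 8275
```

View pics/e.png

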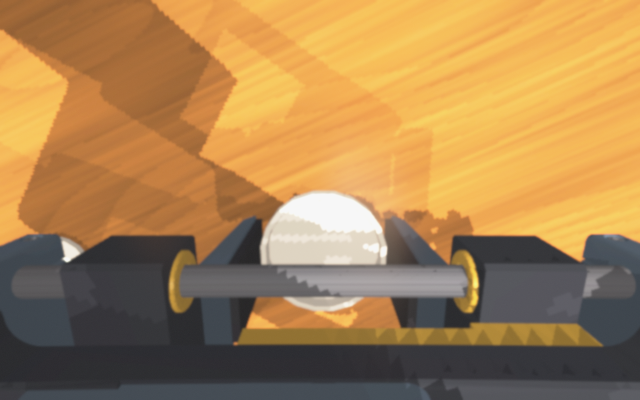

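View pics/e2.png

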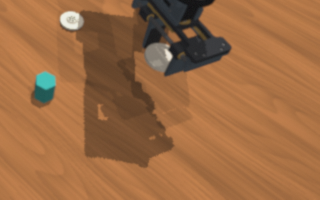

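```bash

python3 -m jog '[[0.055,-0.015,-0.0277,0,0,0,0],[0.055,-0.025,-0.0462,0,0,0,0],[0.055,-0.025,-0.0462,0,0,0,0],[0.055,-0.025,-0.0462,0,0,0,0],[0.055,-0.025,-0.0462,0,0,0,0],[0.055,-0.025,-0.0462,0,0,0,0],[0.055,-0.025,-0.0462,0,0,0,0],[0.055,-0.025,-0.0462,0,0,0,0],[0.055,-0.025,-0.0462,0,0,0,0],[0.055,-0.025,-0.0462,0,0,0,0],[0.055,-0.025,-0.0462,0,0,0,0],[0.055,-0.025,-0.0462,0,0,0,0]]'
python3 -m jog '[[0.055,-0.025,-0.0462,0,0,0,0],[0.055,-0.02,-0.037,0,0,0,0],[0.055,-0.015,-0.028,0,0,0,0],[0.055,0,0,0,0,0,0],[0.055,0,0,0,0,0,0],[0.055,0,0,0,0,0,0]]'
python3 - <<'E'
from h import *
to(548.5,-380)
f=vision.grab_frame("wrist"); cv2.imwrite("pics/f.png",f["color"])
for s in vision.silhouettes("wrist","saucer"): print(s["p"],s["pixels"].sum())
E
```

```text
time_s: 7.35
ee_pos: [539.0, -255.1, 301.7]
ee_rot: [180.0, -0.1, 156.0]
force: [1.0, 0.1, -0.6]
gripper_width: 63.2
time_s: 8.1
ee_pos: [548.8, -378.3, 302.4]
ee_rot: [180.0, -0.1, 156.1]
force: [0.0, 0.1, -0.7]
gripper_width: 63.1
t 8.1 pos [ 548.8 -378.3  302.4] rot [ 1.7997e+02 -6.0000e-02  1.5607e+02] F [ 0.   0.1 -0.7] w 63.1 q [ -36.   31.   85.    0.   65. -102.] | shift tool mm [-0.4 -1.7 -0. ]
0.88 8355
```

View pics/f.png

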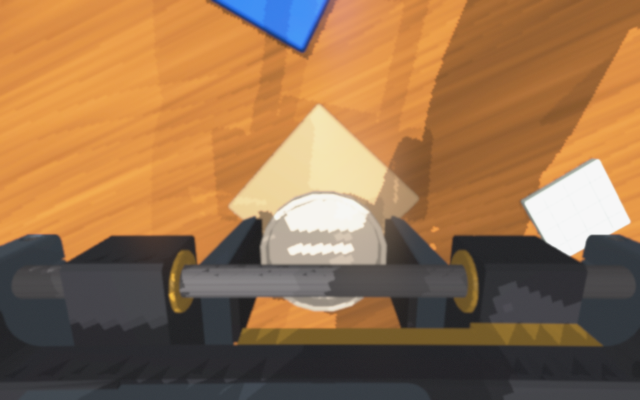

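```bash
python3 - <<'E'
from h import *
f=vision.grab_frame("wrist"); c=f["color"]
print("pose cam",np.asarray(f["pose"])[:3,3].round(1))
P=at_z(f,[[229,207],[318,104],[418,200]],18)[:,:2]; print(P.round(1), np.linalg.norm(P[0]-P[1]),np.linalg.norm(P[2]-P[1]),"mid",(P[0]+P[2])/2)
for s in vision.silhouettes("wrist","saucer"):
    print(fit(f,s["pixels"],"saucer",548,-378,109.6))
crop=c[90:330,200:450]; cv2.imwrite("pics/f2.png",cv2.resize(crop,None,fx=3,fy=2.5))
f=vision.grab_frame("top"); cv2.imwrite("pics/f3.png",cv2.resize(f["color"][150:260,420:560],None,fx=5,fy=5))
E
```

```text
pose cam [ 485.3 -350.4  283. ]
[[ 523.8 -449.5]
 [ 480.4 -352.3]
 [ 579.5 -309.9]] 106.47290683184482 107.82759423187888 mid [ 551.67026229 -379.68178232]
(array([ 549.5, -378.6]), np.float64(0.428))
```

View pics/f2.png

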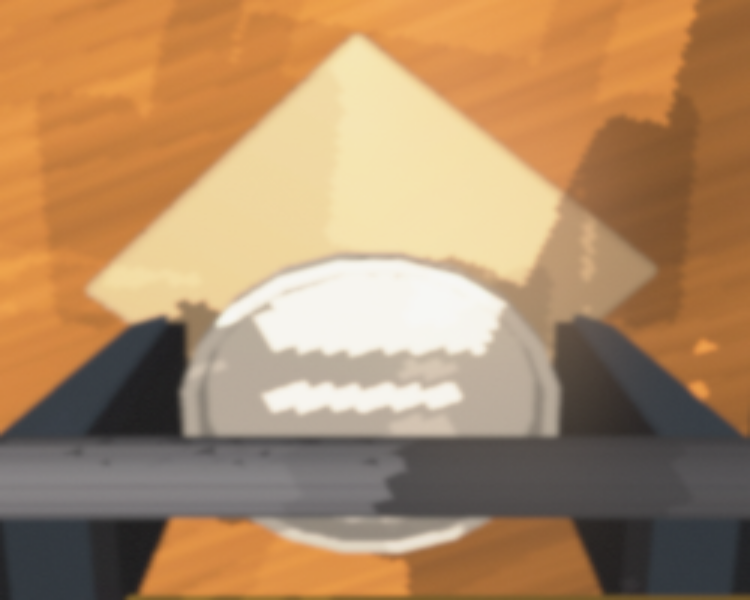

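```bash

python3 -m jog '[[0.055,-0.0017,-0.0008,0.02,0,0,0],[0.055,0,0,0.025,0,0,0],[0.055,0,0,0.02,0,0,0],[0.055,0,0,0.013,0,0,0],[0.055,0,0,0.008,0,0,0],[0.055,0,0,0,0,0,0],[0.055,0,0,0,0,0,0]]'
python3 - <<'E'
from h import *
to(550,-379.7,210.8)
f=vision.grab_frame("wrist"); cv2.imwrite("pics/g.png",f["color"])
f=vision.grab_frame("scene"); cv2.imwrite("pics/g2.png",cv2.resize(f["color"][80:220,150:350],None,fx=4,fy=4))
E
```

```text
time_s: 9.22
ee_pos: [550.2, -380.9, 217.5]
ee_rot: [-180.0, 0.1, 156.0]
force: [0.2, -0.2, 0.1]
gripper_width: 63.6
t 9.22 pos [ 550.2 -380.9  217.5] rot [-1.7999e+02  8.0000e-02  1.5601e+02] F [ 0.2 -0.2  0.1] w 63.6 q [ -36.   35.   90.    0.   55. -102.] | shift tool mm [0.7 1.  6.7]
```

View pics/g.png

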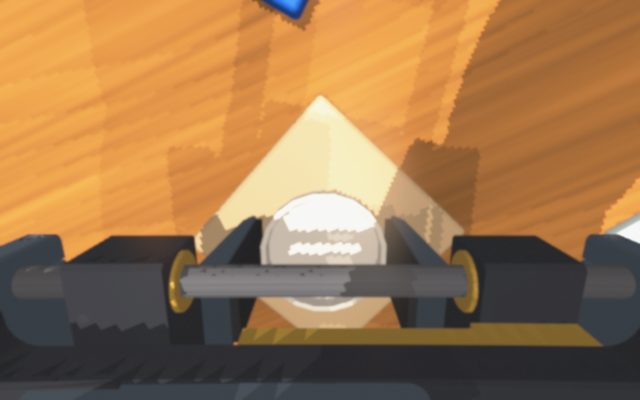

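View pics/g2.png

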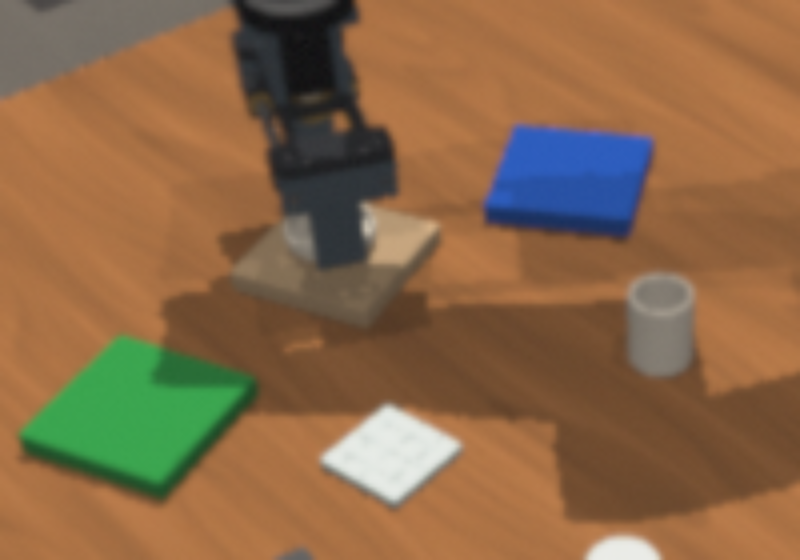

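```bash
python3 - <<'E'
from h import *
f=vision.grab_frame("wrist"); hsv=cv2.cvtColor(f["color"],cv2.COLOR_BGR2GRAY)
E=cv2.Canny(f["color"],20,60)
for nm,(a,b) in {"L":((225,211),(312,105)),"R":((330,103),(395,168))}.items():
    a=np.array(a,float);b=np.array(b,float); pts=[]
    n=np.array([-(b-a)[1],(b-a)[0]])/np.linalg.norm(b-a)
    for t in np.linspace(0,1,50):
        p=a+t*(b-a); k=np.arange(-8,8.1,.5); q=p+k[:,None]*n
        val=cv2.remap(f["color"].astype(np.float32),q[:,0].astype(np.float32),q[:,1].astype(np.float32),cv2.INTER_LINEAR)[:,0,0] # blue
        g=np.abs(np.gradient(cv2.GaussianBlur(val.reshape(1,-1),(5,1),0).ravel())); pts.append(q[g.argmax()])
    W=at_z(f,pts,18)[:,:2]; l=cv2.fitLine(W.astype(np.float32),cv2.DIST_HUBER,0,.01,.01).ravel()
    print(nm,l, np.degrees(np.arctan2(l[1],l[0])))
    d=l[:2]; c=np.array([550,-380]); nn=np.array([-d[1],d[0]]); print(" dist of (550,-380) from edge", (c-l[2:])@nn)
for s in vision.silhouettes("wrist","saucer"): print(fit(f,s["pixels"],"saucer",550,-380,24.5))
E
```

```text
L [ 3.9748681e-01 -9.1760790e-01  4.9591138e+02 -3.9049051e+02] -66.578835
 dist of (550,-380) from edge 53.80198692423073
R [ 9.1522264e-01  4.0294853e-01  5.0690344e+02 -3.3906491e+02] 23.762634
 dist of (550,-380) from edge -54.830414998312335
(array([ 550.9, -381.2]), np.float64(0.422))
```

```bash

python3 -m jog '[[0.055,0.0006,0.0013,0.003,0,0,0],[0.055,0,0,0.002,0,0,0],[0.055,0,0,0.001,0,0,0],[0.055,0,0,0,0,0,0],[0.055,0,0,0,0,0,0]]'
python3 -m jog '[[0.055,0,0,0.0005,0,0,0],[0.055,0,0,0,0,0,0],[0.055,0,0,0,0,0,0]]'
```

```text
time_s: 10.05
ee_pos: [549.9, -379.3, 210.8]
ee_rot: [180.0, -0.0, 156.0]
force: [-1.5, 1.3, 1.6]
gripper_width: 63.7
time_s: 10.42
ee_pos: [549.9, -379.2, 210.7]
ee_rot: [180.0, 0.0, 156.0]
force: [-2.6, 1.5, 5.4]
gripper_width: 63.1
```

Contact made (5.4 N up). Release slowly, rise.

```bash

python3 -m jog '[[0.07,0,0,0,0,0,0],[0.076,0,0,0,0,0,0],[0.082,0,0,0,0,0,0],[0.082,0,0,0,0,0,0],[0.082,0,0,-0.02,0,0,0],[0.082,0,0,-0.04,0,0,0],[0.082,0,0,-0.05,0,0,0],[0.082,0,0,0,0,0,0],[0.082,0,0,0,0,0,0]]'
python3 - <<'E'
from h import *
to(451,-147)
f=vision.grab_frame("wrist"); cv2.imwrite("pics/i.png",f["color"])
for s in vision.silhouettes("wrist","saucer")[:1]: print(fit(f,s["pixels"],"saucer",550,-380,18))
f=vision.grab_frame("wrist"); 
for nm,(a,b) in {"L":((228,206),(312,112)),"R":((330,113),(395,178))}.items(): pass
E
```

```text
time_s: 11.55
ee_pos: [549.7, -379.1, 319.8]
ee_rot: [180.0, -0.0, 156.0]
force: [-1.1, -0.3, -0.8]
gripper_width: 82.5
t 11.55 pos [ 549.7 -379.1  319.8] rot [ 1.7999e+02 -4.0000e-02  1.5600e+02] F [-1.1 -0.3 -0.8] w 82.5 q [ -36.   30.   83.    0.   67. -102.] | shift tool mm [184.6 171.9   0. ]
(array([ 550.9, -379.5]), np.float64(0.021))
```

View pics/i.png

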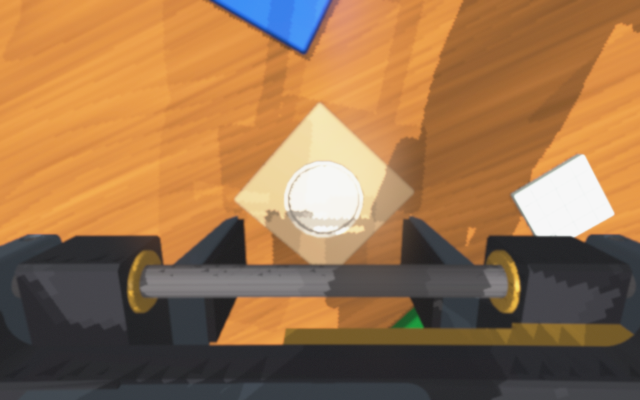

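```bash

python3 -m jog '[[0.082,0.03,0.028,0,0,0,0],[0.082,0.04,0.0372,0,0,0,0],[0.082,0.04,0.0372,0,0,0,0],[0.082,0.04,0.0372,0,0,0,0],[0.082,0.0346,0.0323,0,0,0,0],[0.082,0,0,0,0,0,0],[0.082,0,0,0,0,0,0]]'
python3 - <<'E'
from h import *
to(451,-147)
f=vision.grab_frame("wrist"); cv2.imwrite("pics/j.png",f["color"])
for s in vision.silhouettes("wrist","crucible")[:1]: print(s["p"],fit(f,s["pixels"],"crucible",450,-147,0))
E
```

```text
time_s: 12.58
ee_pos: [451.6, -147.5, 320.0]
ee_rot: [-180.0, 0.0, 156.0]
force: [0.6, -0.1, 0.6]
gripper_width: 82.3
t 12.57 pos [ 451.6 -147.5  320. ] rot [-1.7999e+02  2.0000e-02  1.5603e+02] F [ 0.6 -0.1  0.6] w 82.3 q [-19.  14. 110.  -0.  57. -85.] | shift tool mm [0.8 0.2 0. ]
0.88 (array([ 452.8, -148. ]), np.float64(0.022))
```

View pics/j.png

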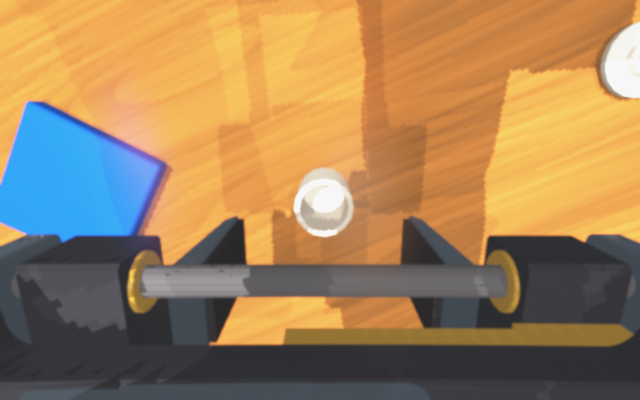

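```bash

python3 -m jog '[[0.082,0.0002,-0.0005,0.02,0,0,0],[0.082,0,0,0.03,0,0,0],[0.082,0,0,0.03,0,0,0],[0.082,0,0,0.02,0,0,0],[0.082,0,0,0.009,0,0,0],[0.082,0,0,0,0,0,0],[0.082,0,0,0,0,0,0]]'
python3 -m jog '[[0.05,0,0,0,0,0,0],[0.038,0,0,0,0,0,0],[0.038,0,0,0,0,0,0],[0.038,0,0,0,0,0,0],[0.038,0,0,0,0,0,0],[0.038,0,0,0,0,0,0]]' 15
python3 -m jog '[[0.038,0,0,-0.01,0,0,0],[0.038,0,0,-0.03,0,0,0],[0.038,0,0,-0.03,0,0,0],[0.038,0,0,-0.03,0,0,0],[0.038,0,0,0,0,0,0],[0.038,0,0,0,0,0,0]]'
python3 - <<'E'
from h import *
to(550,-379.5)
f=vision.grab_frame("wrist"); cv2.imwrite("pics/k.png",f["color"])
E
```

```text
time_s: 13.55
ee_pos: [451.3, -148.0, 211.9]
ee_rot: [180.0, 0.1, 156.0]
force: [0.3, 0.3, 0.2]
gripper_width: 82.0
time_s: 14.3
ee_pos: [450.9, -147.6, 211.3]
ee_rot: [180.0, 0.0, 156.0]
force: [-0.1, 0.9, 1.0]
gripper_width: 44.3
time_s: 15.05
ee_pos: [450.3, -147.4, 310.5]
ee_rot: [-180.0, -0.1, 156.0]
force: [-0.3, 0.7, -1.7]
gripper_width: 44.1
t 15.05 pos [ 450.3 -147.4  310.5] rot [-1.7999e+02 -9.0000e-02  1.5601e+02] F [-0.3  0.7 -1.7] w 44.1 q [-20.  14. 111.   0.  55. -86.] | shift tool mm [-185.5 -171.5   -0. ]
```

View pics/k.png

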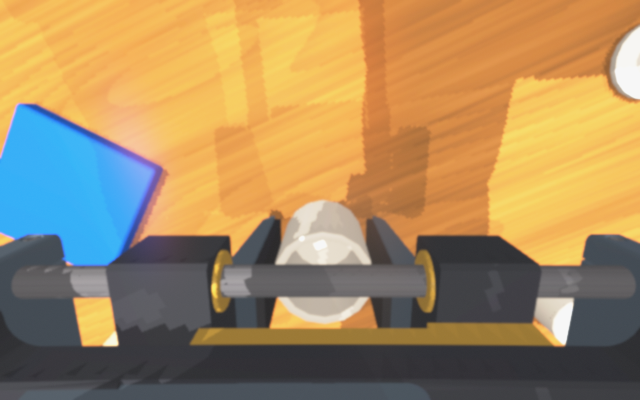

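```bash
cat >> h.py <<'E'
def overlay(f,name,pts,fn,box,k=4):
    u0,v0,u1,v1=box; im=cv2.resize(f["color"][v0:v1,u0:u1],None,fx=k,fy=k)
    for i,(n,x,y,z) in enumerate(pts):
        for zz,r in PROF[n]:
            q=((proj(f,circ(x,y,z+zz,r))-[u0-.5,v0-.5])*k).round().astype(int)
            cv2.polylines(im,[q],True,[(0,0,255),(0,255,0),(255,0,255)][i%3],1)
    cv2.imwrite(fn,im)
E
python3 - <<'E'
from h import *
s=status.state()["ee_pos"]
f=vision.grab_frame("wrist"); overlay(f,"crucible",[("crucible",s[0]+1.2,s[1],s[2]-211.3)],"pics/k2.png",(240,180,410,330))
E
```

```text
(no output)
```

View pics/k2.png

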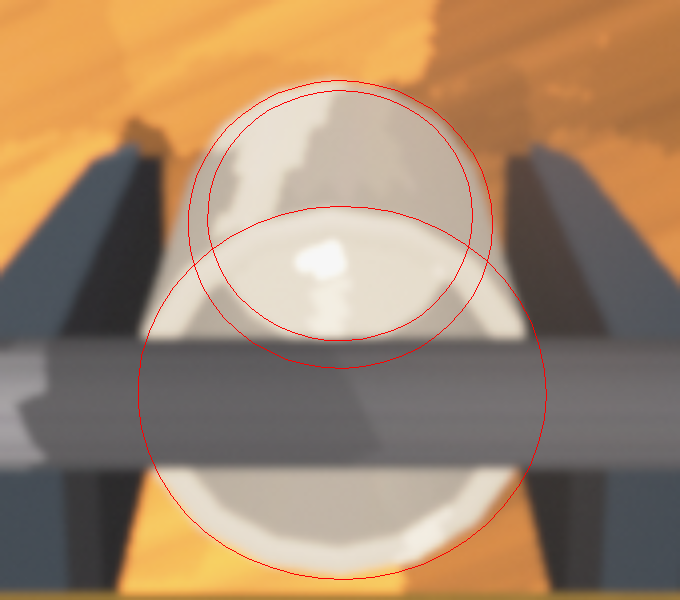

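```bash

python3 -m jog '[[0.038,-0.03,-0.0277,0,0,0,0],[0.038,-0.04,-0.037,0,0,0,0],[0.038,-0.04,-0.037,0,0,0,0],[0.038,-0.04,-0.037,0,0,0,0],[0.038,-0.0354,-0.0328,0,0,0,0],[0.038,0,0,0.02,0,0,0],[0.038,0,0,0.02,0,0,0],[0.038,0,0,0.012,0,0,0],[0.038,0,0,0,0,0,0],[0.038,0,0,0,0,0,0]]'
python3 - <<'E'
from h import *
to(549.9,-379.3,233.3)
s=status.state()["ee_pos"]
f=vision.grab_frame("wrist"); overlay(f,"",[("crucible",s[0]+1.2,s[1],s[2]-211.3),("saucer",550.9,-379.5,18)],"pics/l.png",(220,130,430,330),3)
f=vision.grab_frame("top"); overlay(f,"",[("saucer",550,-379.5,18),("crucible",s[0],s[1],s[2]-211.3)],"pics/l2.png",(440,150,560,250),6)
E
```

```text
time_s: 16.4
ee_pos: [550.8, -379.7, 259.7]
ee_rot: [-180.0, 0.1, 156.0]
force: [0.4, -0.6, -0.6]
gripper_width: 44.0
t 16.4 pos [ 550.8 -379.7  259.7] rot [-1.7999e+02  6.0000e-02  1.5602e+02] F [ 0.4 -0.6 -0.6] w 44.0 q [ -36.   33.   87.    0.   60. -102.] | shift tool mm [ 0.9 -0.  26.4]
```

View pics/l.png

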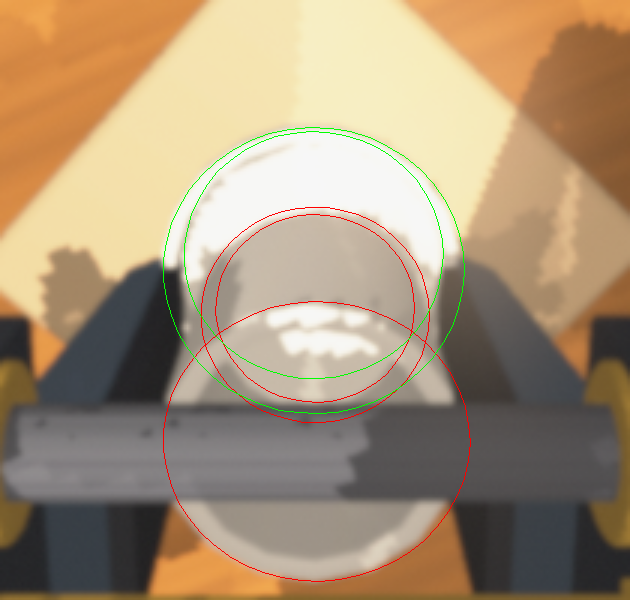

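```bash

python3 -m jog '[[0.038,0.0009,0,0.012,0,0,0],[0.038,0,0,0.009,0,0,0],[0.038,0,0,0.003,0,0,0],[0.038,0,0,0.0015,0,0,0],[0.038,0,0,0,0,0,0],[0.038,0,0,0,0,0,0]]'
python3 -m jog '[[0.038,0,0,0.0005,0,0,0],[0.038,0,0,0.0004,0,0,0],[0.038,0,0,0,0,0,0],[0.038,0,0,0,0,0,0]]'
```

```text
time_s: 17.25
ee_pos: [549.8, -379.4, 233.9]
ee_rot: [-180.0, 0.0, 156.0]
force: [0.4, -0.5, -0.5]
gripper_width: 44.1
time_s: 17.75
ee_pos: [549.7, -379.3, 233.4]
ee_rot: [-180.0, 0.0, 156.0]
force: [-1.2, 0.7, 3.4]
gripper_width: 44.1
```

```bash

python3 -m jog '[[0.047,0,0,0,0,0,0],[0.052,0,0,0,0,0,0],[0.062,0,0,0,0,0,0],[0.075,0,0,0,0,0,0],[0.075,0,0,-0.015,0,0,0],[0.075,0,0,-0.03,0,0,0],[0.075,0,0,-0.035,0,0,0],[0.075,0,0,-0.02,0,0,0],[0.075,0,0,0,0,0,0],[0.075,0,0,0,0,0,0]]'
python3 - <<'E'
from h import *
to(453,120.8)
f=vision.grab_frame("wrist")
for s in vision.silhouettes("wrist","crucible")[:1]: print(s["p"],fit(f,s["pixels"],"crucible",550,-379,22))
overlay(f,"",[("crucible",551,-379.5,22),("saucer",550.9,-379.5,18)],"pics/m.png",(220,90,430,300),3)
E
```

```text
time_s: 19.0
ee_pos: [549.4, -379.1, 332.3]
ee_rot: [180.0, -0.1, 156.0]
force: [-1.0, -0.4, -0.4]
gripper_width: 75.0
t 19.0 pos [ 549.4 -379.1  332.3] rot [ 1.7998e+02 -6.0000e-02  1.5600e+02] F [-1.  -0.4 -0.4] w 75.0 q [ -36.   29.   83.    0.   68. -102.] | shift tool mm [291.4 417.5   0. ]
0.94 (array([ 551.2, -380.2]), np.float64(0.056))
```

View pics/m.png

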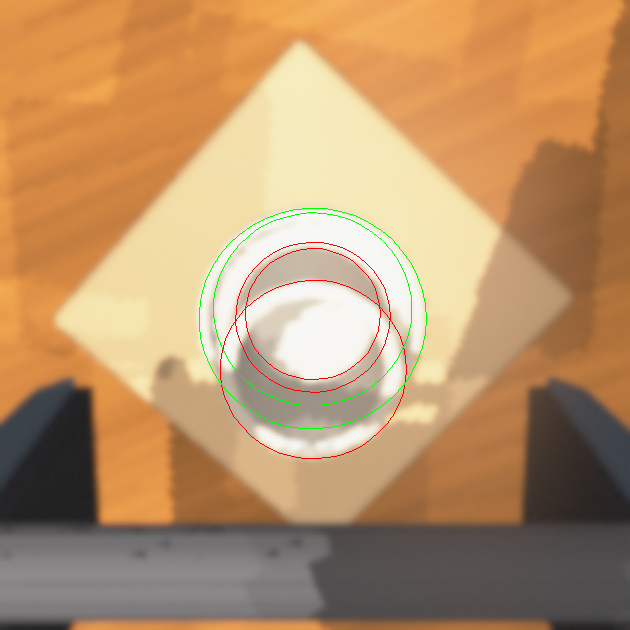

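```bash

python3 -m jog '[[0.08,0.02,0.0286,0,0,0,0],[0.08,0.032,0.0458,0,0,0,0],[0.08,0.032,0.0458,0,0,0,0],[0.08,0.032,0.0458,0,0,0,0],[0.08,0.032,0.0458,0,0,0,0],[0.08,0.032,0.0458,0,0,0,0],[0.08,0.032,0.0458,0,0,0,0],[0.08,0.032,0.0458,0.01,0,0,0],[0.08,0.032,0.0458,0.02,0,0,0],[0.08,0.0154,0.0225,0.02,0,0,0],[0.08,0,0,0,0,0,0],[0.08,0,0,0,0,0,0]]'
python3 - <<'E'
from h import *
to(453,120.8,193)
f=vision.grab_frame("wrist"); cv2.imwrite("pics/n.png",f["color"])
for s in vision.silhouettes("wrist","strainer")[:1]: print(s["p"],fit(f,s["pixels"],"strainer",453,121,0))
E
```

```text
time_s: 20.6
ee_pos: [453.5, 120.2, 282.9]
ee_rot: [-180.0, 0.0, 156.0]
force: [0.1, -0.6, 0.6]
gripper_width: 79.8
t 20.6 pos [453.5 120.2 282.9] rot [-179.98    0.    156.01] F [ 0.1 -0.6  0.6] w 79.8 q [ 13.  16. 113.  -0.  51. -53.] | shift tool mm [ 0.7  0.4 89.9]
0.7 (array([455.4, 120.3]), np.float64(0.016))
```

View pics/n.png

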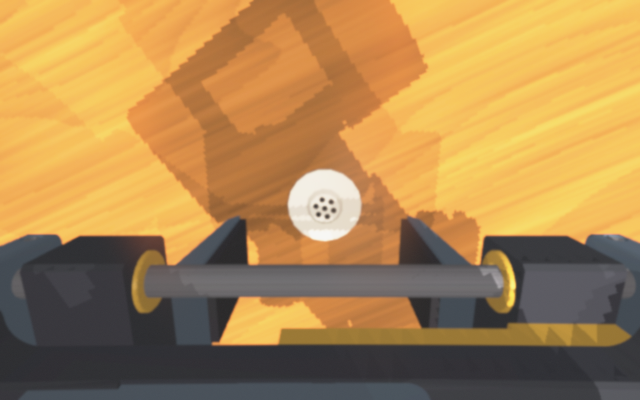

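```bash

python3 -m jog '[[0.08,-0.0005,0.0003,0.02,0,0,0],[0.08,0,0,0.03,0,0,0],[0.08,0,0,0.02,0,0,0],[0.08,0,0,0.012,0,0,0],[0.08,0,0,0.007,0,0,0],[0.08,0,0,0,0,0,0],[0.08,0,0,0,0,0,0]]'
python3 -m jog '[[0.06,0,0,0,0,0,0],[0.05,0,0,0,0,0,0],[0.05,0,0,0,0,0,0],[0.05,0,0,0,0,0,0],[0.05,0,0,0,0,0,0],[0.05,0,0,0,0,0,0]]' 15
python3 -m jog '[[0.05,0,0,-0.01,0,0,0],[0.05,0,0,-0.03,0,0,0],[0.05,0,0,-0.04,0,0,0],[0.05,0,0,-0.04,0,0,0],[0.05,0,0,-0.03,0,0,0],[0.05,0,0,0,0,0,0],[0.05,0,0,0,0,0,0]]'
python3 - <<'E'
from h import *
to(549.9,-379.6)
s=status.state()["ee_pos"]
f=vision.grab_frame("wrist"); overlay(f,"",[("strainer",s[0]+1.2,s[1],s[2]-193.8)],"pics/o.png",(220,130,430,330),3)
E
```

```text
time_s: 21.58
ee_pos: [454.1, 120.7, 194.4]
ee_rot: [179.9, 0.1, 156.0]
force: [0.5, 0.4, 0.5]
gripper_width: 80.1
time_s: 22.32
ee_pos: [453.9, 120.7, 194.0]
ee_rot: [180.0, 0.0, 156.0]
force: [-0.7, 0.1, 3.1]
gripper_width: 54.7
time_s: 23.2
ee_pos: [453.2, 120.5, 343.0]
ee_rot: [-179.9, -0.1, 156.0]
force: [-0.6, 0.0, -0.3]
gripper_width: 55.4
t 23.2 pos [453.2 120.5 343. ] rot [-1.7994e+02 -8.0000e-02  1.5600e+02] F [-0.6  0.  -0.3] w 55.4 q [ 13.  12. 108.   0.  60. -53.] | shift tool mm [-291.7 -417.6   -0. ]
```

View pics/o.png

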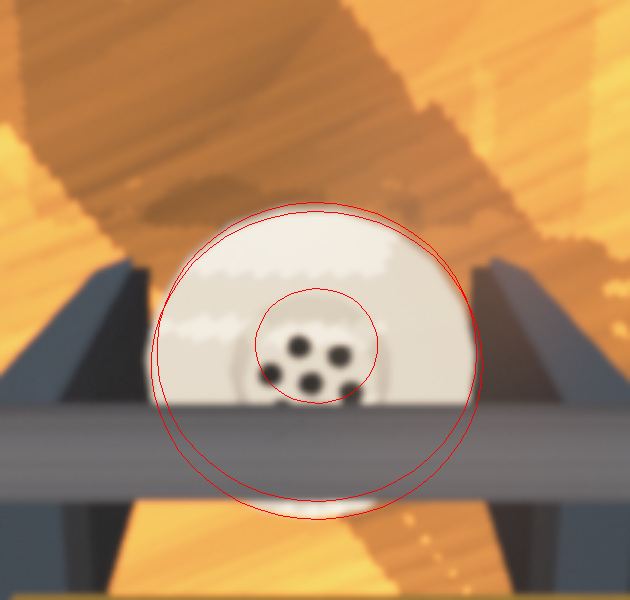

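```bash

python3 -m jog '[[0.05,-0.02,-0.0286,0,0,0,0],[0.05,-0.032,-0.0458,0,0,0,0],[0.05,-0.032,-0.0458,0,0,0,0],[0.05,-0.032,-0.0458,0,0,0,0],[0.05,-0.032,-0.0458,0,0,0,0],[0.05,-0.032,-0.0458,0,0,0,0],[0.05,-0.032,-0.0458,0,0,0,0],[0.05,-0.032,-0.0458,0,0,0,0],[0.05,-0.032,-0.0458,0,0,0,0],[0.05,-0.0157,-0.0226,0.02,0,0,0],[0.05,0,0,0.025,0,0,0],[0.05,0,0,0,0,0,0]]'
python3 -m jog '[[0.05,0,0,0.005,0,0,0],[0.05,0,0,0,0,0,0]]'
python3 - <<'E'
from h import *
to(549.9,-379.6,267)
s=status.state()["ee_pos"]
f=vision.grab_frame("wrist"); overlay(f,"",[("strainer",s[0]+1.2,s[1],s[2]-194),("crucible",551.1,-379.9,22)],"pics/p.png",(220,130,430,330),3)
f=vision.grab_frame("scene"); overlay(f,"",[],"pics/p2.png",(170,50,310,170),5)
E
```

```text
time_s: 24.75
ee_pos: [549.6, -379.3, 294.5]
ee_rot: [179.9, -0.5, 156.0]
force: [-0.8, 1.1, -0.8]
gripper_width: 55.2
time_s: 25.0
ee_pos: [550.6, -379.0, 294.3]
ee_rot: [-180.0, 0.0, 156.0]
force: [-0.1, 0.0, -0.5]
gripper_width: 55.4
t 25.0 pos [ 550.6 -379.   294.3] rot [-1.8000e+02  3.0000e-02  1.5604e+02] F [-0.1  0.  -0.5] w 55.4 q [ -36.   31.   85.    0.   64. -102.] | shift tool mm [ 0.5 -0.8 27.3]
```

View pics/p.png

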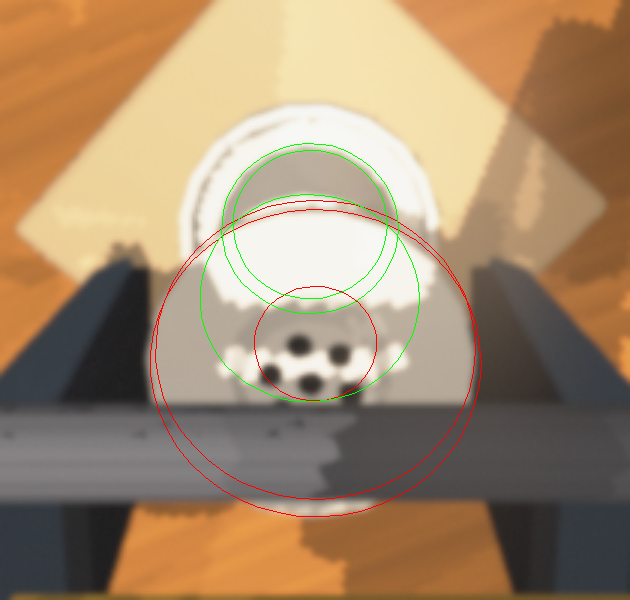

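View pics/p2.png

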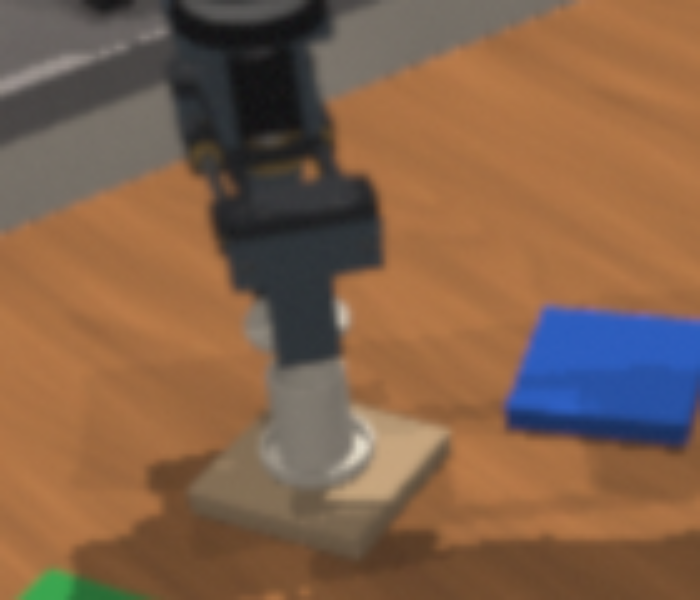

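Strainer (held, flat) is above the crucible mouth; within about 1 mm. Lowering gently.

```bash

python3 -m jog '[[0.05,0.0005,-0.0005,0.01,0,0,0],[0.05,0,0,0.008,0,0,0],[0.05,0,0,0.004,0,0,0],[0.05,0,0,0.003,0,0,0],[0.05,0,0,0.001,0,0,0],[0.05,0,0,0,0,0,0],[0.05,0,0,0,0,0,0]]'
python3 -m jog '[[0.05,0,0,0.0005,0,0,0],[0.05,0,0,0.0005,0,0,0],[0.05,0,0,0,0,0,0],[0.05,0,0,0,0,0,0]]'
```

```text
time_s: 25.98
ee_pos: [549.9, -379.7, 268.1]
ee_rot: [-180.0, 0.0, 156.0]
force: [-0.5, -0.1, -0.6]
gripper_width: 55.5
time_s: 26.48
ee_pos: [549.8, -379.7, 267.1]
ee_rot: [180.0, 0.0, 156.0]
force: [-0.4, 0.1, 1.7]
gripper_width: 55.2
```

```bash

python3 -m jog '[[0.058,0,0,0.0003,0,0,0],[0.062,0,0,0,0,0,0],[0.07,0,0,0,0,0,0],[0.08,0,0,0,0,0,0],[0.08,0,0,-0.01,0,0,0],[0.08,0,0,-0.03,0,0,0],[0.08,0,0,-0.03,0,0,0],[0.08,0,0,-0.02,0,0,0],[0.08,0,0,0,0,0,0],[0.08,0,0,0,0,0,0]]'
python3 - <<'E'
from h import *
to(624.5,4)
f=vision.grab_frame("wrist")
for s in vision.silhouettes("wrist","strainer")[:1]: print(s["p"],fit(f,s["pixels"],"strainer",550,-379,73))
overlay(f,"",[("strainer",551.1,-379.8,73)],"pics/q.png",(220,90,430,300),3)
f=vision.grab_frame("scene"); overlay(f,"",[],"pics/q2.png",(170,50,310,170),5)
E
```

```text
time_s: 27.72
ee_pos: [549.6, -379.5, 355.9]
ee_rot: [180.0, -0.1, 156.0]
force: [0.7, 0.8, -0.1]
gripper_width: 80.1
t 27.73 pos [ 549.6 -379.5  355.9] rot [ 1.7998e+02 -7.0000e-02  1.5600e+02] F [ 0.7  0.8 -0.1] w 80.1 q [ -36.   28.   81.    0.   71. -102.] | shift tool mm [ 87.5 380.9   0. ]
0.77 (array([ 551.7, -380.6]), np.float64(0.035))
```

View pics/q.png

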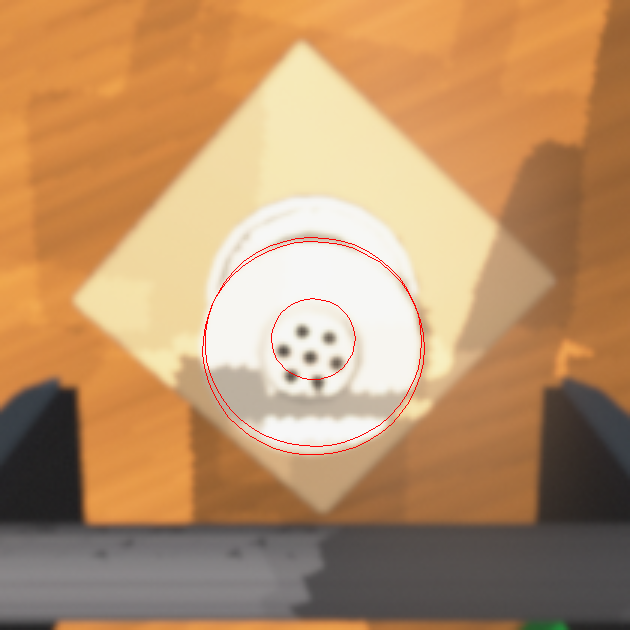

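View pics/q2.png

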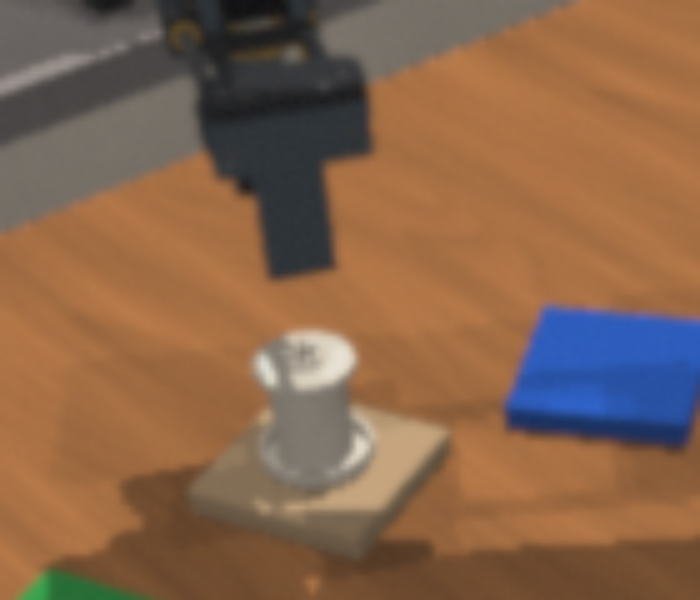

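```bash

python3 -m jog '[[0.08,0.006,0.026,0,0,0,0],[0.08,0.0115,0.05,0,0,0,0],[0.08,0.0115,0.05,0,0,0,0],[0.08,0.0115,0.05,0,0,0,0],[0.08,0.0115,0.05,0,0,0,0],[0.08,0.0115,0.05,0,0,0,0],[0.08,0.0115,0.05,0,0,0,0],[0.08,0.0085,0.0369,0.02,0,0,0],[0.08,0.004,0.018,0.03,0,0,0],[0.08,0,0,0,0,0,0],[0.08,0,0,0,0,0,0]]'
python3 - <<'E'
from h import *
to(624.5,4,193)
f=vision.grab_frame("wrist"); cv2.imwrite("pics/r.png",f["color"])
for s in vision.silhouettes("wrist","catcher")[:1]: print(s["p"],fit(f,s["pixels"],"catcher",625,4,0))
E
```

```text
time_s: 29.25
ee_pos: [624.8, 3.9, 307.3]
ee_rot: [180.0, 0.0, 156.0]
force: [0.8, -0.2, 1.0]
gripper_width: 80.2
t 29.25 pos [624.8   3.9 307.3] rot [1.7999e+02 5.0000e-02 1.5602e+02] F [ 0.8 -0.2  1. ] w 80.2 q [ -1.  27.  91.  -0.  62. -67.] | shift tool mm [  0.3   0.  114.3]
```

View pics/r.png

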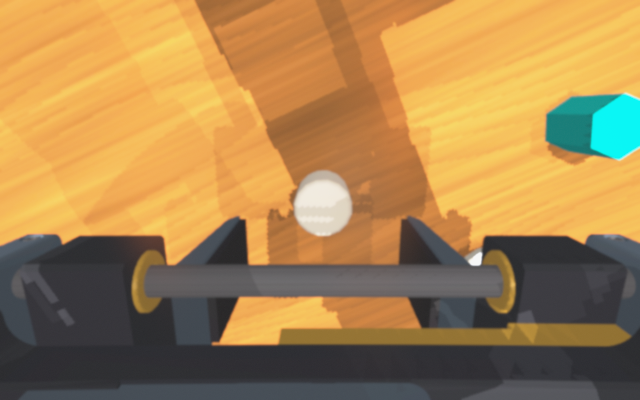

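```bash
python3 - <<'E'
from h import *
f=vision.grab_frame("wrist"); h=cv2.cvtColor(f["color"],cv2.COLOR_BGR2HSV)
m=np.zeros((400,640),np.uint8); m[160:245,280:366]=(h[160:245,280:366,1]<75)
n,l,st,_=cv2.connectedComponentsWithStats(m); k=st[1:,4].argmax()+1; m=(l==k); print(st[k])
r=fit(f,m,"catcher",625,4,0); print(r)
overlay(f,"",[("catcher",*r[0],0)],"pics/r2.png",(270,150,380,260),5)
E
```

```text
[ 294  170   59   64 2930]
(array([626. ,   2.6]), np.float64(0.029))
```

View pics/r2.png

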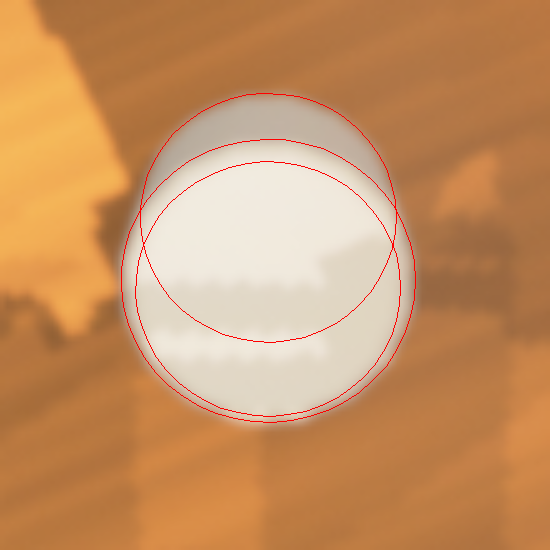

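```bash

python3 -m jog '[[0.08,-0.0004,-0.0009,0.02,0,0,0],[0.08,0,0,0.03,0,0,0],[0.08,0,0,0.03,0,0,0],[0.08,0,0,0.016,0,0,0],[0.08,0,0,0.008,0,0,0],[0.08,0,0,0,0,0,0],[0.08,0,0,0,0,0,0]]'
python3 -m jog '[[0.05,0,0,0,0,0,0],[0.038,0,0,0,0,0,0],[0.038,0,0,0,0,0,0],[0.038,0,0,0,0,0,0],[0.038,0,0,0,0,0,0],[0.038,0,0,0,0,0,0]]' 15
python3 -m jog '[[0.038,0,0,-0.01,0,0,0],[0.038,0,0,-0.04,0,0,0],[0.038,0,0,-0.05,0,0,0],[0.038,0,0,-0.04,0,0,0],[0.038,0,0,-0.02,0,0,0],[0.038,0,0,0,0,0,0],[0.038,0,0,0,0,0,0]]'
python3 - <<'E'
from h import *
to(550.1,-379.9)
s=status.state()["ee_pos"]
f=vision.grab_frame("wrist"); overlay(f,"",[("catcher",s[0]+1.2,s[1],s[2]-203)],"pics/s.png",(220,130,430,330),3)
E
```

```text
time_s: 30.28
ee_pos: [625.2, 2.9, 203.6]
ee_rot: [179.9, 0.1, 156.0]
force: [0.5, -0.2, -0.5]
gripper_width: 79.9
time_s: 31.02
ee_pos: [624.8, 2.9, 202.6]
ee_rot: [180.0, 0.0, 156.0]
force: [0.2, -0.0, 0.5]
gripper_width: 44.3
time_s: 31.9
ee_pos: [624.3, 2.9, 361.5]
ee_rot: [-180.0, -0.1, 156.0]
force: [-0.3, -0.2, -0.3]
gripper_width: 44.4
t 31.9 pos [624.3   2.9 361.5] rot [-1.7996e+02 -1.1000e-01  1.5600e+02] F [-0.3 -0.2 -0.3] w 44.4 q [ -1.  24.  87.   0.  69. -67.] | shift tool mm [ -87.8 -379.9   -0. ]
```

View pics/s.png

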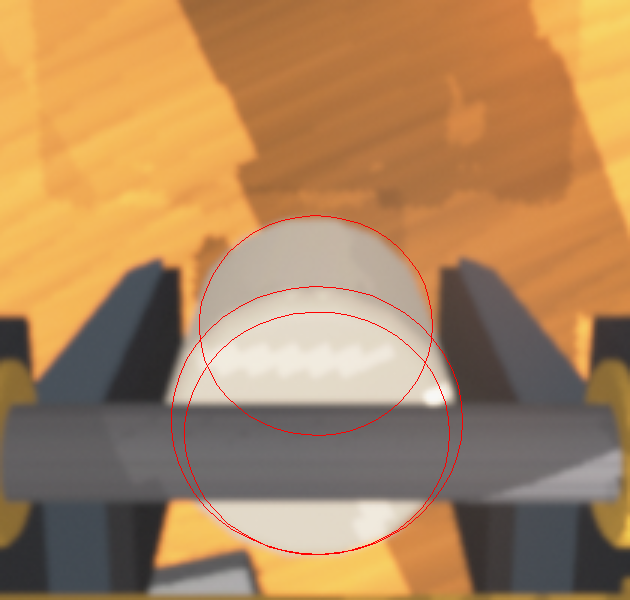

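```bash

python3 -m jog '[[0.038,-0.006,-0.026,0,0,0,0],[0.038,-0.0115,-0.05,0,0,0,0],[0.038,-0.0115,-0.05,0,0,0,0],[0.038,-0.0115,-0.05,0,0,0,0],[0.038,-0.0115,-0.05,0,0,0,0],[0.038,-0.0115,-0.05,0,0,0,0],[0.038,-0.0115,-0.05,0,0,0,0],[0.038,-0.0088,-0.0369,0,0,0,0],[0.038,-0.004,-0.017,0.02,0,0,0],[0.038,0,0,0.025,0,0,0],[0.038,0,0,0.007,0,0,0],[0.038,0,0,0,0,0,0]]'
python3 -m jog '[[0.038,0,0,0,0,0,0]]'
python3 - <<'E'
from h import *
to(549.9,-379.7,286.6)
s=status.state()["ee_pos"]
f=vision.grab_frame("wrist"); overlay(f,"",[("catcher",s[0]+1.2,s[1],s[2]-202.6),("strainer",551.4,-380.2,73)],"pics/t.png",(220,130,430,330),3)
f=vision.grab_frame("scene"); overlay(f,"",[],"pics/t2.png",(170,50,310,170),5)
E
```

```text
time_s: 33.45
ee_pos: [550.7, -379.0, 309.2]
ee_rot: [180.0, -0.1, 156.1]
force: [0.4, -0.6, -1.0]
gripper_width: 44.6
time_s: 33.58
ee_pos: [551.0, -379.4, 311.3]
ee_rot: [-180.0, 0.1, 156.1]
force: [0.1, 0.3, -1.1]
gripper_width: 44.0
t 33.58 pos [ 551.  -379.4  311.3] rot [-1.7999e+02  8.0000e-02  1.5605e+02] F [ 0.1  0.3 -1.1] w 44.0 q [ -36.   30.   84.    0.   66. -102.] | shift tool mm [ 0.9 -0.7 24.7]
```

View pics/t.png

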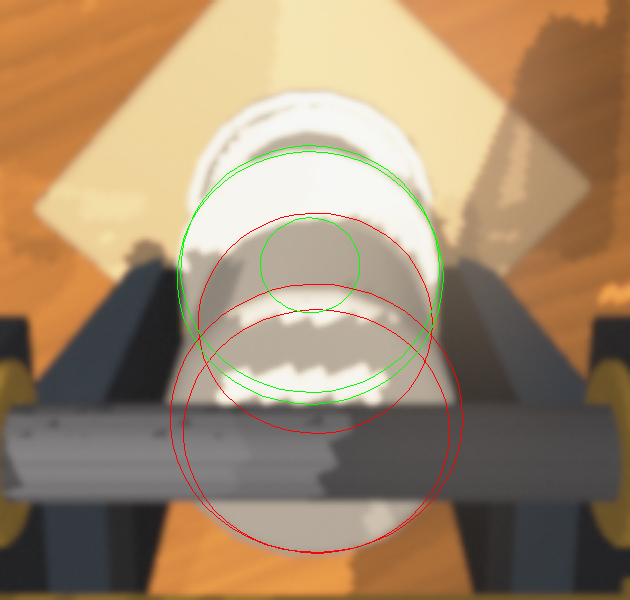

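View pics/t2.png

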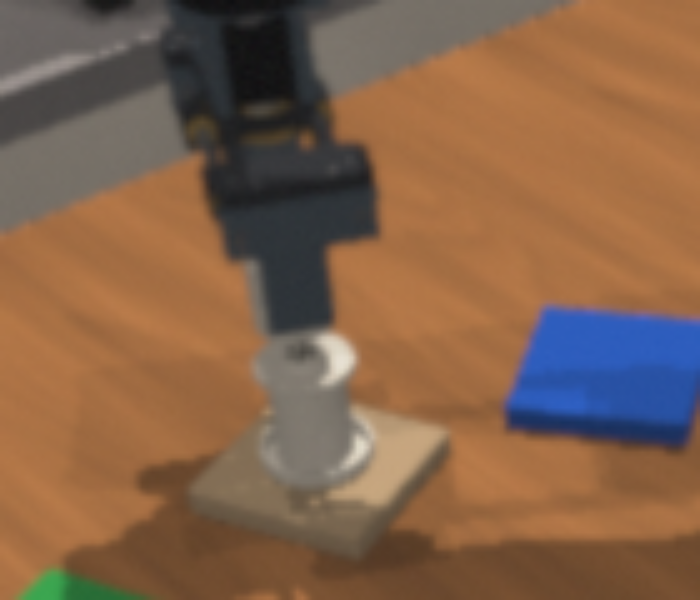

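```bash

python3 -m jog '[[0.038,0.0006,-0.0005,0.01,0,0,0],[0.038,0,0,0.007,0,0,0],[0.038,0,0,0.004,0,0,0],[0.038,0,0,0.002,0,0,0],[0.038,0,0,0.0005,0,0,0],[0.038,0,0,0,0,0,0],[0.038,0,0,0,0,0,0]]'
python3 -m jog '[[0.038,0,0,0.0005,0,0,0],[0.038,0,0,0,0,0,0],[0.038,0,0,0,0,0,0]]'
```

```text
time_s: 34.55
ee_pos: [549.8, -380.1, 287.2]
ee_rot: [180.0, 0.0, 156.0]
force: [-0.2, -0.7, -0.9]
gripper_width: 44.5
time_s: 34.92
ee_pos: [549.8, -380.1, 286.6]
ee_rot: [-180.0, 0.0, 156.0]
force: [1.1, 0.2, 0.0]
gripper_width: 44.4
```

```bash

python3 -m jog '[[0.038,0,0,0.0005,0,0,0],[0.038,0,0,0,0,0,0],[0.038,0,0,0,0,0,0]]'
```

```text
time_s: 35.3
ee_pos: [549.8, -380.1, 286.6]
ee_rot: [-180.0, 0.0, 156.0]
force: [-0.9, 0.7, 4.1]
gripper_width: 44.3
```

Firm contact at the expected height. Release gently and withdraw.

```bash

python3 -m jog '[[0.047,0,0,0,0,0,0],[0.052,0,0,0,0,0,0],[0.062,0,0,0,0,0,0],[0.075,0,0,0,0,0,0],[0.075,0,0,-0.015,0,0,0],[0.075,0,0,-0.03,0,0,0],[0.075,0,0,-0.04,0,0,0],[0.075,0,0,-0.03,0,0,0],[0.075,0,0,0,0,0,0],[0.075,0,0,0,0,0,0]]'
python3 - <<'E'
from h import *
to(549.9,-379.7)
f=vision.grab_frame("wrist"); overlay(f,"",[("catcher",551.2,-380,84),("strainer",551.4,-380.2,73)],"pics/u.png",(220,90,430,300),3)
f=vision.grab_frame("scene"); overlay(f,"",[],"pics/u2.png",(170,50,310,170),5)
f=vision.grab_frame("top"); cv2.imwrite("pics/u3.png",f["color"])
for n in ["scene","top"]:
  vision.grab_frame(n)
  for l in ["glass_tile","hex_prism","try_square","parts_dish"]:
    print(l,n,[np.round(d["location"]).tolist() for d in vision.find_in(n,l)[:1]])
E
```

```text
time_s: 36.55
ee_pos: [549.5, -379.9, 400.5]
ee_rot: [180.0, -0.1, 156.0]
force: [-0.1, 0.4, -0.7]
gripper_width: 75.2
t 36.55 pos [ 549.5 -379.9  400.5] rot [ 1.7998e+02 -6.0000e-02  1.5601e+02] F [-0.1  0.4 -0.7] w 75.2 q [ -36.   27.   77.    0.   77. -102.] | shift tool mm [-0.3  0.4  0. ]
glass_tile scene [[650.0, -189.0, 7.0]]
hex_prism scene [[658.0, 220.0, 49.0]]
try_square scene [[556.0, -366.0, 115.0]]
parts_dish scene []
glass_tile top [[644.0, -190.0, 11.0]]
hex_prism top [[646.0, 205.0, 52.0]]
try_square top [[764.0, -104.0, 9.0]]
parts_dish top [[768.0, 113.0, 7.0]]
```

View pics/u.png

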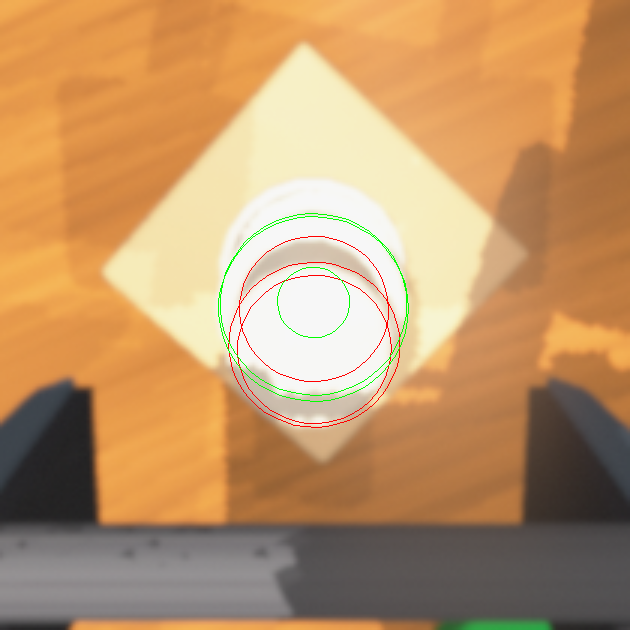

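View pics/u2.png

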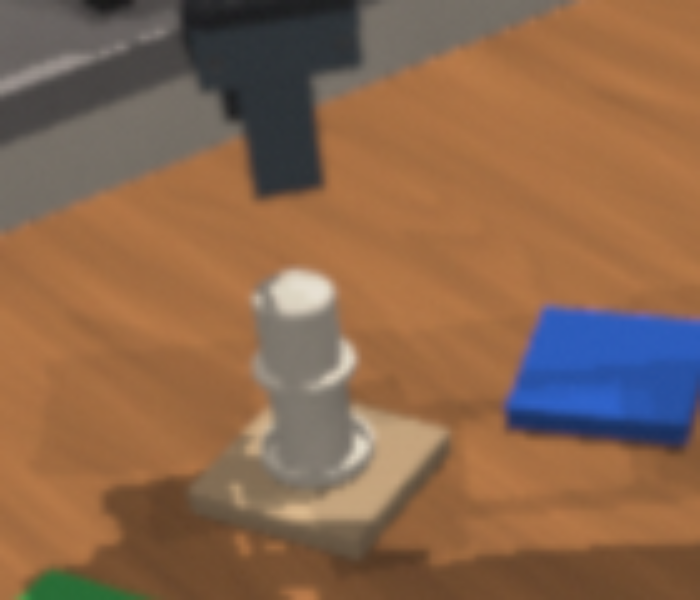

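View pics/u3.png

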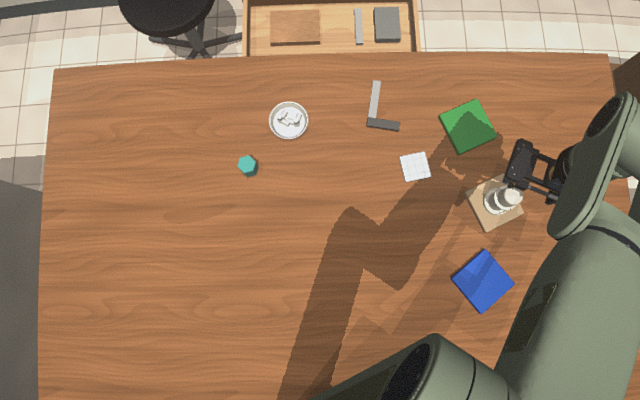

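The wrist view shows the catcher on the strainer flange at crop (314,345), about 1 mm off the model. In the scene crop the stack stands upright, with the catcher top at (295,290), the strainer at (305,365) and the saucer at (315,450). In the top view the bystanders are where they were.

```bash
python3 -c "
from workcell import ticket
print(ticket.job_done())"
```

```text
the job is handed in; nothing more can be done
None
```

The crucible set is assembled on the buff batt and the job is handed in at about 37 s. From the bottom up it is saucer, crucible, strainer disc, then catch crucible mouth down. Each piece was lowered until the wrist force showed contact (2–5 N), then released before I fetched the next.

**Last checks**
- **Saucer and crucible:** after release, the wrist camera put the saucer within about 1 mm of the batt centre and the crucible within about 1 mm of that.
- **Strainer:** it read about 1 mm off centre and lies flat on the crucible's mouth.
- **Catch crucible:** it sits on the flange within about 1 mm, judged by a model overlay rather than a fit. The scene view shows the whole stack upright with the gripper clear above it.
- **Bystanders:** the glass tile, hexagonal prism, try square and parts dish show in their original places in the top view.

**Disagreements and misses**
- The cameras differed by about 1–4 mm on absolute positions, so I aligned each piece relative to the one below it in the wrist view.
- In the wrist view the network missed the catch crucible before I picked it up, so I located it by its colour.
- In the final scene view the network reported the try square on the stack, which is a false detection, and missed the parts dish. The top view placed both correctly.

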